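# Set the gap ring of a coil test head, then switch the console over

## Task

The coil test head sits locked in its bayonet socket with the calibration disc on its face. Turn the slim knurled gap ring of the head until the line on the ring meets the long, broad index mark on the wide scale ring below it, gripping the ring alone: do not touch the fixed rings above and below it, and leave the disc in its seat. Then push in the selector, the pointed bar knob on the test console, turn it one position clockwise and let it spring back out; leave everything else on the counter where it lies.

Things in the scene. Friction and masses are not known exactly. Their poses are not given: they have to be found in the camera images.
- head: Bayonet socket on the counter with the test head locked in it, both fixed. Origin: on the upright axis at counter height; z up, x towards the index mark. From the counter up: steel foot 0-5 mm (radius 52 mm), socket collar with J-slots 5-20 mm (radius 41 mm), fixed scale ring 20-30 mm, gap ring 31.5-43.5 mm, fixed cap ring 44.5-63 mm, disc on top to 65 mm.
- scale_ring: Fixed aluminium ring below the gap ring: radius 38 mm, from 20 to 30 mm above the counter; origin at its underside on the axis. Its flat top stands out 10 mm all round beyond the gap ring and has short thin dark ticks every 15 degrees and one long, broad dark bar, the index mark. Must not be touched.
- cap_ring: Fixed aluminium ring above the gap ring: radius 20 mm, from 44.5 to 63 mm above the counter; origin at its underside on the axis. Its top is a seat 3 mm deep in which the disc lies. Must not be touched.
- gap_ring (a joint): Turn of the gap ring about the upright axis, rad, counterclockwise from above positive: the angle from the index mark to the ring's line. 0 = line and index mark meet. Starts between 0.6 and 1.4, can go from -1.0 to 1.7 and stays where it is left (friction 0.06 N m, no clicks).
- ring_center (a point): Centre of the gap ring, on the axis, half-way up. The ring is dark knurled steel, radius 28 mm, 12 mm high, 37.5 mm above the counter at this point; 1.5 mm gap to the scale ring below and 1 mm to the cap ring above. It is to be gripped across its diameter (56 mm) by the fingertips from above, on either side of the narrower cap ring (8 mm radial room each side).
- ring_mark (a point): The white line on the gap ring: this point lies on the ring's top face (43.5 mm above the counter), 26 mm from the axis. The line is 3.4 mm wide, crosses the top face and runs on down the ring's side.
- index_mark (a point): Inner end of the index mark on the scale ring's top, 30 mm from the axis, 30 mm above the counter. The mark is 8 mm long and 3.4 mm wide and points at the axis.
- disc_center (a point): Middle of the polished aluminium calibration disc (radius 17 mm, 5 mm thick, 12 g), loose in its seat on top of the head.
- console: Grey test console, fixed, 130 x 150 mm and 55 mm high with a flat aluminium top. Origin: centre of its underside; z up. The selector stands at x = -10, y = +30 mm in its frame; a small round trim knob (not to be used, 10 mm high) at x = -30, y = -50 mm; a display at x = +34, y = -34 mm.
- selector_grip (a point): On the selector's axis, half-way up its bar; 78 mm above the counter when out. The selector is a black bar knob: bar 12 mm thick, 34 mm long (41 mm with the pointed nose), 18 mm high, on a round skirt (radius 21 mm, 5 mm thick) whose top is 9 mm below this point. The skirt stands 9 mm clear of the console's top when out. Bar and skirt turn and sink together.
- selector_nose (a point): Tip of the selector's pointed nose, 20 mm from its axis at the same height as the grip point; shows where it points. Three dark dashes on the console mark its positions; it starts at the first, towards the console's +y.
- selector (a joint): Turn of the selector, rad, clockwise from above positive. Three positions, each held by a notch: 0 (start), 0.785 (the next one, wanted) and 1.571 (one too far). Locked in each position until pushed in (a hard twist gives about 0.15 and comes back); when let go within about 0.2 of a position it springs out and centres itself there within 0.03.
- selector_push (a joint): How far the selector is pushed in (down), m: 0 out, 0.007 at the stop. It needs 3 N to start and 7 N at the stop, frees the turning beyond 0.0055, and springs back out when let go in a position.
- coil_module: Bystander: grey sensor coil module, 40 x 60 x 25 mm, loose near the head's foot, between head and robot. Origin at its underside.
- hex_key_large: Bystander: L-shaped steel hex key, 85 mm, 5 mm thick, lying on the counter between head and console. Origin under the middle of its short arm.
- hex_key_small: Bystander: L-shaped steel hex key, 70 mm, 4 mm thick, lying beyond the large one. Origin under the middle of its short arm.
- coin_cradle: Bystander: orange plastic coin cradle, 60 x 120 x 33 mm, towards the back of the counter. Origin at its underside.
- acceptor: Bystander: black coin acceptor under repair, 102 x 127 x 55 mm, at the back. Origin at its underside.
- spare_head: Bystander: spare test head, plain aluminium, 64 mm across, 46 mm high, no gap ring, standing at the back. Origin at its underside.
- screwdriver: Bystander: screwdriver, 170 mm long, lying at the right side of the counter. Origin at its underside.
Not all that is in view belongs to the job. Leave any orange look-alike of the head alone.

How it is judged:
By the outcome, as a careful person would: the job done as asked, in the order asked, and still so for the second after the job is handed in, with the robot touching nothing.
It also fails if it takes over 54 s, if anything falls off the work surface, if the arm or the gripper's body presses on something with over 40 N, if the wrist force passes 120 N, or if a joint passes its speed limit or range.

## Robot

A 6-joint arm with a two-finger parallel gripper is mounted at the origin on the work surface. World frame = base frame: x ahead of the robot, y to its left, z up, the work surface at z = 0. Lengths are in mm, angles in rad, forces in N, time in s.
With the tool pointing down it reaches from about 250 to 725 mm from the base axis. Payload 4 kg.
Tool frame: the origin (TCP) lies between the finger pads; the fingertips stand 11 mm ahead of it and the grasp point (between the pads) lies 8 mm behind it; z points along the fingers, x is the direction in which the jaws open and shut, and the axes are right-handed (so a half turn about z gives the same grasp; the last joint's range is limited). The gripper opens to 85 mm and grips with 20 to 120 N. Pads are 22 mm wide; open, the fingers measure 114 mm over their backs; the gripper's body (76 mm by 85 mm) begins 54 mm behind the grasp point. The pads swing forward as they close: fully open they stand 13 mm farther back than shut.
Start: joints at [1.259, 0.241, 0.005, 1.335, 0, 1.571], TCP at [153.384, 475.892, 242.306] pointing down, gripper open.
Joint ranges: [-2.72, 2.72], [-1.05, 1.87], [-1.09, 1.28], [-1.99, 2.15], [-1.42, 1.44], [-3.14, 3.14]. Speed limits (rad/s): [2.79, 2.79, 3.14, 3.14, 3.14, 3.14].

## Interface

Orientations are given as a 3x3 rotation matrix whose columns are the frame's x, y, z axes.
In Python, from bench import bot, claw, planner, cams, workorder, get_clock, get_qpos, get_joint_vel, get_joint_efforts, get_tcp_pos, get_eef_rot, get_ft_force, get_wrist_torque, get_width gives the robot as it stands. The module is installed in compiled form; this text tells all that it offers. Calls block until the motion is done:
- bot.goto(position, orientation): joint-space move of the TCP to a pose.
- bot.move_linear(position, attitude=None, velocity=150, max_force=None): straight line of the TCP; attitude=None keeps the orientation; velocity is the mean speed in mm/s. With max_force (N) it stops when the force on the tool has changed by that much, and returns True; else False.
- bot.set_joints(angles): joint-space move.
- claw.set_gripper(opening, newtons=None): opening from 0.0 (shut) to 1.0 (fully open); newtons is the grip in N (None keeps the last); returns when the fingers have stopped.
- bot.dwell(seconds).
- planner.inverse_kinematics(position, orientation): joint angles nearest the present ones, or None.
- cams.read_camera(name): name is "scene" or "top" or "wrist"; returns the picture (480x640x3 uint8, blue, green, red); there is no depth.
- cams.calibration(name): a dict with "fx", "fy", "cx", "cy" (pixels), "cam_to_world" (4x4, takes a point from camera to world coordinates); the wrist camera has in their place "mount" (4x4, takes a point from camera to tool coordinates, whose origin is the TCP and whose axes are the tool frame's). Camera axes: x right, y down, z forward; pixel columns grow to the right and rows downward; lengths in mm; the calibration is good to about 2 mm. A picture is of the moment at which its call begins: read the wrist's pose just before it. calibration takes no time and is no camera call.
A pose or a line that the arm cannot do raises bot.IKError and nothing moves.
- workorder.job_done(): hands the job in, once; it reports no verdict.
Readings, each from a call of its own:
- get_clock(): time.
- get_qpos(): joint angles.
- get_joint_vel(): joint speeds.
- get_joint_efforts(): joint torques, N m.
- get_tcp_pos(): TCP position.
- get_eef_rot(): TCP orientation.
- get_ft_force(): force on the tool from outside, world axes, zero at the start.
- get_wrist_torque(): the same for the moment, N m.
- get_width(): opening from 0.0 (shut) to 1.0 (fully open).
Only numpy, scipy, OpenCV 4.12 (cv2) and the standard library are available. Lean on these libraries where they do the work, as an engineer would, in place of code of your own. Each camera call takes 0.05 s, during which the arm holds its last target. There are 200 camera calls.

## Working session

There is one attempt and no reset: what is moved stays moved. The work goes in short steps, each a Python script; the robot and the scene stay as the last script left them, time stands still between calls to the robot, and variables do not carry over. Pictures are saved under pics/ and viewed, about 8 in all and at most 12, crops included, and the job is handed in when it is done.

```bash
mkdir -p pics; cat > h.py <<'E'
import numpy as np, cv2
from bench import *
def P(a,b=None): return np.asarray(a,float)
def pose(name):
    c=cams.calibration(name)
    if "cam_to_world" in c: T=np.array(c["cam_to_world"],float)
    else:
        T=np.eye(4);T[:3,:3]=get_eef_rot();T[:3,3]=get_tcp_pos();T=T@np.array(c["mount"],float)
    return c,T
def ray(c,T,u,v,z):
    d=T[:3,:3]@np.array([(u-c["cx"])/c["fx"],(v-c["cy"])/c["fy"],1.]); o=T[:3,3]
    return o+d*(z-o[2])/d[2]
def proj(c,T,p):
    q=np.linalg.inv(T)@np.append(p,1); return np.array([c["fx"]*q[0]/q[2]+c["cx"],c["fy"]*q[1]/q[2]+c["cy"]])
def down(yaw): # jaw axis x at yaw, z down
    x=np.array([np.cos(yaw),np.sin(yaw),0]);z=np.array([0,0,-1.]);return np.column_stack([x,np.cross(z,x),z])
E
python3 - <<'E'
from h import *
print(get_clock(),get_eef_rot(),get_tcp_pos())
for n in["top","scene","wrist"]:
    c,T=pose(n);print(n,c["fx"],c["cx"],c["cy"],T.round(3).tolist())
    im=cams.read_camera(n);cv2.imwrite(f"pics/{n}0.png",im)
E
```

```text
0.0 [[ 3.06715195e-01  9.51801130e-01 -6.30143999e-04]
 [ 9.51799143e-01 -3.06715842e-01 -1.94515619e-03]
 [-2.04467701e-03 -3.16155654e-06 -9.99997910e-01]] [153.18583644 475.33698486 241.41748222]
top 459.6669882720612 321.2726339719848 241.0742551018309 [[0.002, -0.991, 0.136, 465.476], [-1.0, -0.001, 0.005, -29.843], [-0.005, -0.136, -0.991, 880.036], [0.0, 0.0, 0.0, 1.0]]
scene 510.219249449299 317.79583949374324 242.3198475669056 [[0.839, 0.453, -0.3, 950.82], [0.544, -0.707, 0.452, -592.193], [-0.007, -0.543, -0.84, 1104.418], [0.0, 0.0, 0.0, 1.0]]
wrist 410.52304670628524 325.1976263450691 230.860055948841 [[0.308, 0.911, 0.275, 82.923], [0.952, -0.294, -0.092, 498.836], [-0.003, 0.29, -0.957, 373.273], [0.0, 0.0, 0.0, 1.0]]
```

View pics/top0.png

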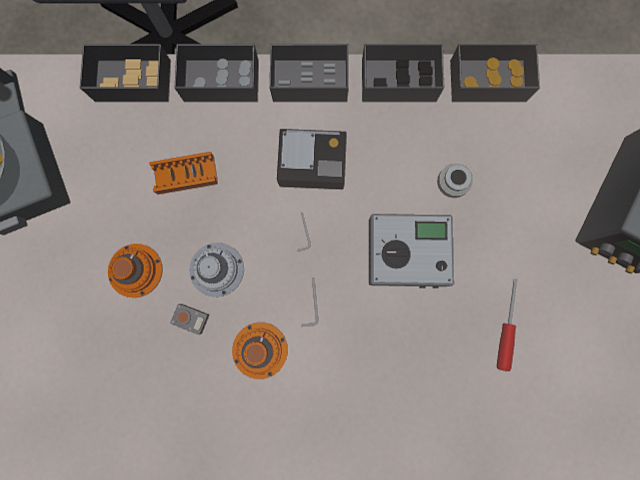

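View pics/wrist0.png

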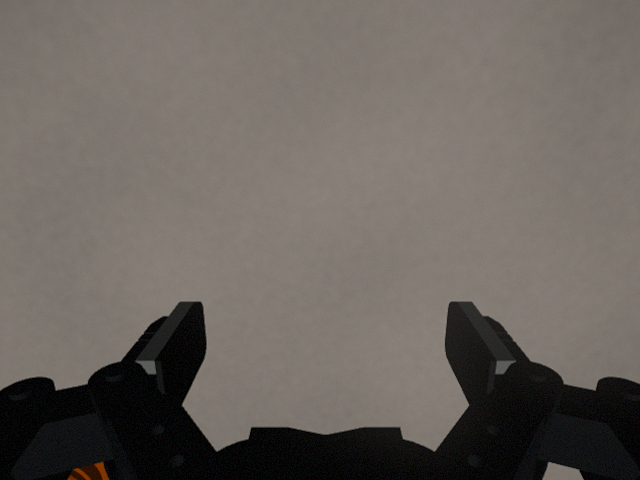

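The real head is the grey one near (216,269), and the two orange ones are look-alikes. The console is at (411,250), with its selector at (396,254). Next I'll enlarge both.

```bash
python3 - <<'E'
from h import *
c,T=pose("top");im=cv2.imread("pics/top0.png")
a=cv2.resize(im[235:305,180:250],(400,400),interpolation=cv2.INTER_CUBIC)
b=cv2.resize(im[205:295,360:460],(400,360),interpolation=cv2.INTER_CUBIC)
b=cv2.copyMakeBorder(b,0,40,0,0,0);cv2.imwrite("pics/c1.png",np.hstack([a,b]))
print(ray(c,T,209,267,65),ray(c,T,396,254,87))
for p in [(370,215),(452,215),(453,286),(370,283)]:print(ray(c,T,*p,55))
E
```

```text
[530.43381115 173.87885587  65.        ] [ 551.82682595 -155.34589202   87.        ]
[ 626.79867454 -114.42328223   55.        ]
[ 626.98132387 -263.86046892   55.        ]
[ 498.03488512 -260.94646593   55.        ]
[ 503.08550178 -112.9103548    55.        ]
```

View pics/c1.png

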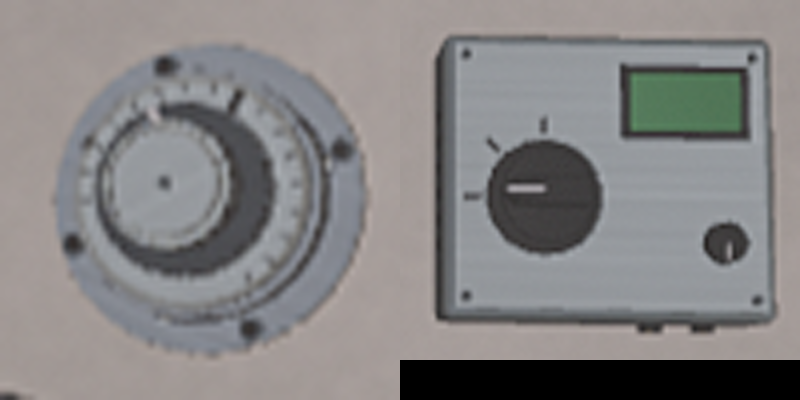

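```bash
python3 - <<'E'
from h import *
c,T=pose("top")
ce=ray(c,T,208.7,266.85,65);ix=ray(c,T,221.3,252.5,30);mk=ray(c,T,207,254.6,43.5)
for n,p in(("ix",ix),("mk",mk)):
    d=(p-ce)[:2];print(n,p,np.hypot(*d),np.arctan2(d[1],d[0]))
n=ray(c,T,360+70/4,205+194/4,55);print("dash",n)
b=cams.calibration("wrist");print(np.array(b["mount"]).round(3))
# go above the head: TCP ~ z 190, tool y towards +/-: try yaws
for y in np.arange(-3.1,3.2,.39):
    q=planner.inverse_kinematics([ce[0],ce[1],190],down(y));print(round(y,2),None if q is None else np.round(q,2))
E
```

```text
ix [560.30810443 160.65207554  30.        ] 32.6536636949901 -0.4353287875632457
mk [554.89001992 183.72617464  43.5       ] 25.917506711590008 0.36717083107939
dash [ 556.16333688 -127.0817243    55.        ]
[[ 1.00000e+00 -1.00000e-03 -1.00000e-03  5.07000e-01]
 [ 1.00000e-03  9.57000e-01  2.90000e-01 -7.41030e+01]
 [ 1.00000e-03 -2.90000e-01  9.57000e-01 -1.31768e+02]
 [ 0.00000e+00  0.00000e+00  0.00000e+00  1.00000e+00]]
-3.1 [ 0.32  0.38  0.07  1.25  0.   -1.29]
-2.71 [ 0.32  0.38  0.07  1.25  0.   -1.68]
-2.32 [ 0.32  0.38  0.07  1.25  0.   -2.07]
-1.93 [ 0.32  0.38  0.07  1.25  0.   -2.46]
-1.54 [ 0.32  0.38  0.07  1.25  0.   -2.85]
-1.15 [0.32 0.38 0.07 1.25 0.   3.04]
-0.76 [0.32 0.38 0.07 1.25 0.   2.65]
-0.37 [0.32 0.38 0.07 1.25 0.   2.26]
0.02 [0.32 0.38 0.07 1.25 0.   1.87]
0.41 [0.32 0.38 0.07 1.25 0.   1.48]
0.8 [0.32 0.38 0.07 1.25 0.   1.09]
1.19 [0.32 0.38 0.07 1.25 0.   0.7 ]
1.58 [0.32 0.38 0.07 1.25 0.   0.31]
1.97 [ 0.32  0.38  0.07  1.25  0.   -0.08]
2.36 [ 0.32  0.38  0.07  1.25  0.   -0.47]
2.75 [ 0.32  0.38  0.07  1.25  0.   -0.86]
3.14 [ 0.32  0.38  0.07  1.25  0.   -1.25]
```

```bash
python3 - <<'E'
from h import *
claw.set_gripper(0.72,30)
bot.goto([515,172.5,180],down(1.94)); bot.dwell(.2)
print(get_clock(),get_width(),get_tcp_pos(),get_ft_force())
c,T=pose("wrist");im=cams.read_camera("wrist");cv2.imwrite("pics/w1.png",im);np.save("w1.npy",T)
print(proj(c,T,[530,174,65]))
E
```

```text
2.45 0.7212086217961019 [514.73380236 173.36882744 180.18728047] [ 0.37172998 -0.16298869 -0.38314289]
[316.92546979 251.13208038]
```

View pics/w1.png

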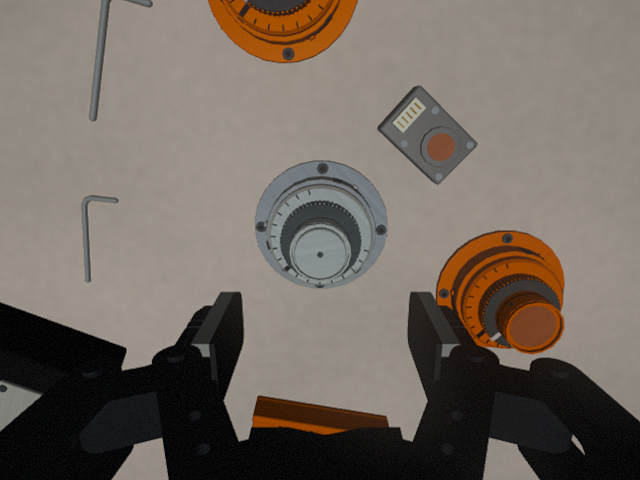

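The head is at (320,240). Disc centre is at (320,254), a few px from the predicted (317,251). The cap hides the marks from this side, so I'll move the camera above them.

```bash
python3 - <<'E'
from h import *
c,_=pose("wrist");T=np.load("w1.npy");print(ray(c,T,320,254,65))
bot.goto([615,172,140],down(1.6)); bot.dwell(.3)
print(get_clock(),get_tcp_pos())
c,T=pose("wrist");im=cams.read_camera("wrist");np.save("w2.npy",T)
u,v=proj(c,T,[535,172,50]).astype(int);print(u,v)
x0=max(u-80,0);y0=max(v-65,0);print(x0,y0)
cv2.imwrite("pics/w2.png",cv2.resize(im[y0:y0+130,x0:x0+160],(800,650),interpolation=cv2.INTER_CUBIC)[:600]);cv2.imwrite("pics/w2f.png",im)
E
```

```text
[531.10613223 176.5248987   65.        ]
3.3083 [614.64114323 172.34439337 141.19040474]
328 94
248 29
```

View pics/w2.png

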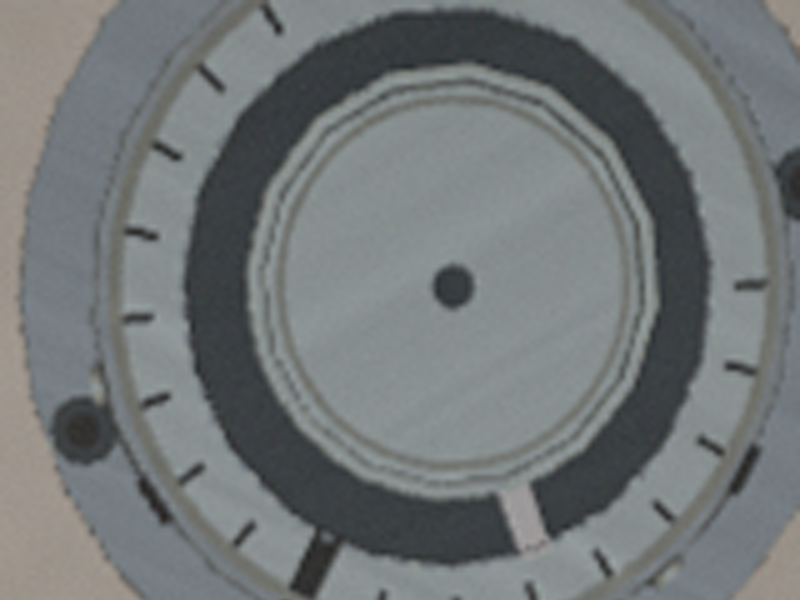

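```bash
python3 - <<'E'
from h import *
c,_=pose("wrist");T=np.load("w2.npy")
R=lambda u,v,z:ray(c,T,248+u/5,29+v/5,z)
d=R(453,287,65);g=np.mean([R(186,287,43.5),R(712,287,43.5)],0);g2=np.mean([R(449,10,43.5),R(449,565,43.5)],0)
print("disc",d,"ring",g,g2,"dia",np.linalg.norm(R(186,287,43.5)-R(712,287,43.5)))
ce=d
for n,p in(("mk top",R(512,490,43.5)),("mk mid",R(521,518,43.5)),("mk end",R(532,548,43.5)),("ix in",R(326,540,30)),("ix out",R(308,594,30)),("hole far L",R(82,430,5)),("tick180?",R(750,285,30))):
    e=(p-ce)[:2];print(n,p.round(1),np.hypot(*e).round(1),np.arctan2(e[1],e[0]).round(3))
E
```

```text
disc [531.38553014 176.70070747  65.        ] ring [530.447585   176.89985001  43.5       ] [531.52425733 176.94282735  43.5       ] dia 55.493060787071435
mk top [551.  184.5  43.5] 21.1 0.379
mk mid [553.9 185.6  43.5] 24.3 0.377
mk end [557.1 187.   43.5] 27.7 0.381
ix in [557.9 164.1  30. ] 29.3 -0.444
ix out [564.1 162.1  30. ] 35.8 -0.419
hole far L [547.  132.5   5. ] 46.9 -1.23
tick180? [528.7 210.9  30. ] 34.3 1.65
```

```bash
python3 - <<'E'
from h import *
bot.goto([600,75,60],down(0.0))
for w in (0.66,0.15):
    claw.set_gripper(w,30)
    bot.move_linear([600,75,35],velocity=100)
    bot.dwell(.15);f0=get_ft_force()
    s=bot.move_linear([600,75,-5],velocity=15,max_force=4)
    print(w,get_width(),s,get_tcp_pos(),np.array(get_ft_force())-f0,get_clock())
    bot.move_linear([600,75,35],velocity=100)
    bot.dwell(.1); print(get_tcp_pos())
E
```

```text
0.66 0.6648446479786206 True [599.95669774  74.99032838   6.81759689] [-0.81959297  0.67029266  2.86236618] 7.175
[599.34654413  74.90976141  34.22178906]
0.15 0.15232091010237345 True [600.02649297  75.00019523  11.39791813] [-0.50949267  0.04639724  4.49552641] 10.1583
[599.44940756  74.94628545  34.28977177]
```

```bash
python3 - <<'E'
from h import *
C=np.array([531.2,176.7]);y0=1.97
bot.move_linear([600,75,130],velocity=250); claw.set_gripper(0.82,25)
bot.goto([*C,120],down(y0))
bot.dwell(.1);f0=np.array(get_ft_force())
print(bot.move_linear([*C,70],velocity=120,max_force=6))
print(bot.move_linear([*C,41.5],velocity=40,max_force=5),get_tcp_pos(),np.array(get_ft_force())-f0)
claw.set_gripper(0.5,20);bot.dwell(.2)
f=np.mean([get_ft_force() for _ in range(5)],0)-f0
print(get_width(),get_tcp_pos(),f,"jaw",f@down(y0)[:,0],"perp",f@down(y0)[:,1],get_wrist_torque(),get_clock())
E
```

```text
False
False [531.32250487 176.73608005  41.56390406] [ 0.68319264 -1.29991503 -0.82725206]
0.6415674200787039 [531.72658022 176.27936555  42.12840347] [ 0.25651824 -4.59753201  5.04011135] jaw -4.335736502604953 perp -1.5506421791482992 [-0.92923795 -0.03225507  0.03733781] 15.325
```

```bash
python3 - <<'E'
from h import *
C=np.array([531.2,176.7]);y0=1.97
for k in (.2,.4,.6,.815):
    bot.goto([*C,41.6],down(y0-k))
bot.dwell(.1)
x=np.array(get_eef_rot())[:,0];print(np.arctan2(x[1],x[0]),get_width(),get_tcp_pos(),get_ft_force(),get_wrist_torque(),get_clock())
claw.set_gripper(0.82)
bot.move_linear([*C,100],velocity=120)
bot.goto([615,172,140],down(1.6)); bot.dwell(.2)
c,T=pose("wrist");im=cams.read_camera("wrist");np.save("w3.npy",T)
cv2.imwrite("pics/w3.png",cv2.resize(im[29:159,248:408],(800,650),interpolation=cv2.INTER_CUBIC)[50:])
print(get_clock())
E
```

```text
1.1575387527136771 0.6433717332360164 [531.70992122 175.97919795  42.11432559] [ 1.14085404 -3.69960936  5.37217983] [-1.08957979  0.02146524 -0.06357926] 16.675
18.4
```

View pics/w3.png

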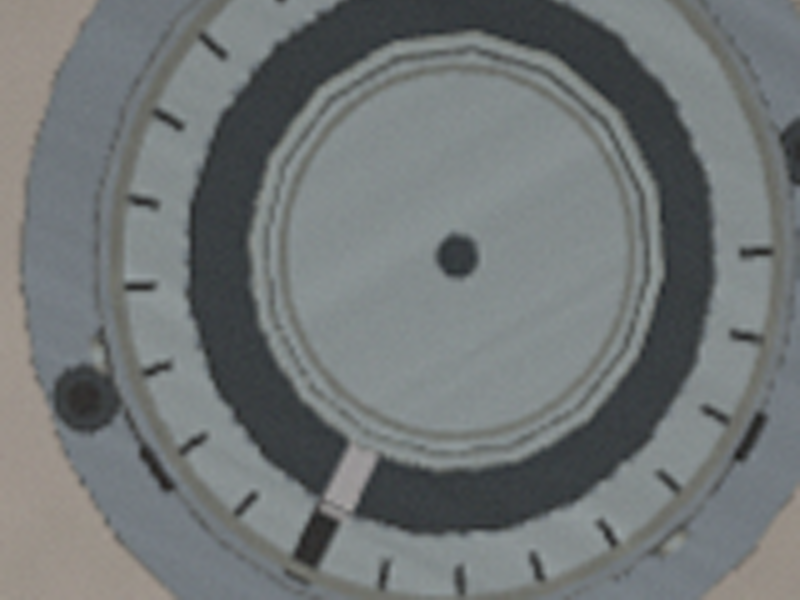

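The line (mid at 350,480) now meets the index bar (mid at 316,538). I'll put a number on it with parallax included.

```bash
python3 - <<'E'
from h import *
c,_=pose("wrist");T=np.load("w3.npy")
R=lambda u,v,z:ray(c,T,248+u/5,29+(v+50)/5,z)
ce=R(458,256,65);g=np.mean([R(188,260,43.5),R(714,260,43.5)],0);print(ce,g)
im=cv2.imread("pics/w3.png")
for n,p in(("mk in",R(363,448,43.5)),("mk mid",R(349,479,43.5)),("mk end",R(337,505,43.5)),("ix in",R(324,517,30)),("ix mid",R(316,538,30)),("ix out",R(308,560,30))):
    for q in(ce,(*g[:2],0)):
        e=p[:2]-np.array(q[:2]);print(n,p.round(1),np.hypot(*e).round(1),np.arctan2(e[1],e[0]).round(3))
# polar profiles: intensity vs angle at r=24,z=43.5 (white) and r=34,z=30 (dark)
full=im.astype(float).mean(2)
for C in (ce,[*(ce[:2]+[0,.6]),0],[*(ce[:2]-[0,.6]),0]):
  o=[]
  for r,z,s in((24,43.5,1),(34,30,-1)):
    a=np.arange(-.58,-.3,.004);v=[]
    for t in a:
        u,w=proj(c,T,[C[0]+r*np.cos(t),C[1]+r*np.sin(t),z]);v.append(s*cv2.getRectSubPix(im,(1,1),((u-248)*5,(w-29)*5-50)).mean())
    v=np.array(v);k=np.clip(v-(v.max()+v.min())/2,0,None);o.append((a*k).sum()/k.sum())
  print(o,o[0]-o[1])
for _z in[1]:
    # tick angles for reference of index: neighbours
    for p in((384,575),(460,580),(536,567),(608,533),(245,503),(193,443),(157,369)):
        e=(R(*p,30)-ce)[:2];print(np.hypot(*e).round(1),round(np.arctan2(e[1],e[0])*1.0,3))
E
```

```text
[531.32437276 176.81980005  65.        ] [530.87226863 176.75167145  43.5       ]
mk in [550.3 168.   43.5] 20.9 -0.435
mk in [550.3 168.   43.5] 21.3 -0.423
mk mid [553.6 166.6  43.5] 24.5 -0.431
mk mid [553.6 166.6  43.5] 24.9 -0.421
mk end [556.4 165.3  43.5] 27.5 -0.43
mk end [556.4 165.3  43.5] 27.9 -0.421
ix in [558.7 163.6  30. ] 30.5 -0.45
ix in [558.7 163.6  30. ] 30.8 -0.442
ix mid [561.1 162.7  30. ] 33.0 -0.442
ix mid [561.1 162.7  30. ] 33.4 -0.435
ix out [563.7 161.8  30. ] 35.7 -0.434
ix out [563.7 161.8  30. ] 36.0 -0.427
[np.float64(-0.42965392633773436), np.float64(-0.44559408033826625)] 0.015940154000531892
[np.float64(-0.4526544943820223), np.float64(-0.4617065401558793)] 0.009052045773856987
[np.float64(-0.4061623891740549), np.float64(-0.42883392729864556)] 0.022671538124590662
34.4 -0.18
34.2 0.078
34.3 0.338
34.4 0.604
34.4 -0.708
34.4 -0.966
34.4 -1.227
```

Residual is about +0.01 to +0.015 rad (under 0.4 mm), and the disc is seated and centred. On to the selector.

```bash
python3 - <<'E'
from h import *
bot.move_linear([615,172,170],velocity=250); claw.set_gripper(0.4,25)
bot.goto([625,-153,170],down(1.57)); bot.dwell(.25)
c,T=pose("wrist");im=cams.read_camera("wrist");np.save("w4.npy",T)
u,v=proj(c,T,[552.5,-152.5,87]).astype(int);x0=max(u-80,0);y0=max(v-60,0);print(u,v,x0,y0,get_clock())
cv2.imwrite("pics/w4.png",cv2.resize(im[y0:y0+120,x0:x0+160],(800,600),interpolation=cv2.INTER_CUBIC))
E
```

```text
322 108 242 48 20.6333
```

View pics/w4.png

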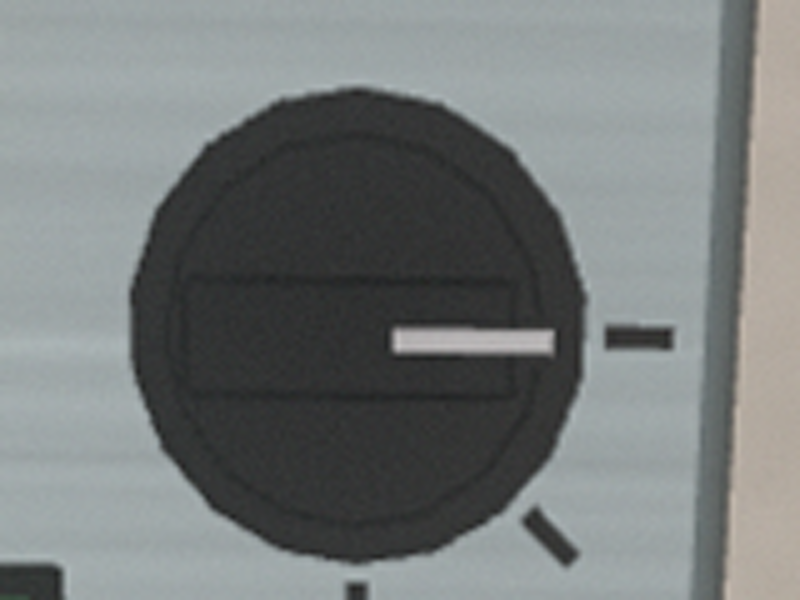

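```bash
python3 - <<'E'
from h import *
c,_=pose("wrist");T=np.load("w4.npy")
R=lambda u,v,z:ray(c,T,242+u/5,48+v/5,z)
for n,p in (("bar",R(352,339,87)),("L",R(190,339,87)),("R",R(515,339,87)),("t",R(352,280,87)),("b",R(352,398,87)),("skl",R(131,310,69)),("skr",R(586,310,69)),("skt",R(360,89,69)),("skb",R(360,562,69)),("line0",R(392,340,87)),("line1",R(553,341,87)),("dash1a",R(606,338,55)),("dash1b",R(673,338,55)),("d2a",R(530,515,55)),("d2b",R(570,558,55)),("d3",R(357,590,55))): print(n,p.round(1))
print(planner.inverse_kinematics([553,-153,100],down(0.0)),planner.inverse_kinematics([553,-153,100],down(np.pi)))
E
```

```text
bar [ 555.8 -157.7   87. ]
L [ 555.8 -174.    87. ]
R [ 555.8 -141.3   87. ]
t [ 550.1 -157.6   87. ]
b [ 561.6 -157.7   87. ]
skl [ 553.1 -182.3   69. ]
skr [ 553.1 -132.8   69. ]
skt [ 530.7 -157.2   69. ]
skb [ 580.4 -157.6   69. ]
line0 [ 555.9 -153.7   87. ]
line1 [ 556.  -137.4   87. ]
dash1a [ 556.3 -129.3   55. ]
dash1b [ 556.3 -121.5   55. ]
d2a [ 576.5 -137.7   55. ]
d2b [ 581.6 -132.9   55. ]
d3 [ 585.4 -158.3   55. ]
[-0.26992064  0.48111388 -0.02891497  1.06076748  0.          1.30087569] [-0.26992064  0.48111388 -0.02891497  1.06076748  0.         -1.84071696]
```

The selector axis is at about (556,-157.8). The bar and all three dashes agree on this, and the bar lies along world +y.

```bash
python3 - <<'E'
from h import *
S=np.array([556.,-157.8])
bot.goto([*S,125],down(0)); bot.dwell(.1);f0=np.array(get_ft_force())
F=lambda:(np.array(get_ft_force())-f0).round(1)
print(bot.move_linear([*S,83.5],velocity=60,max_force=5),get_tcp_pos(),F())
claw.set_gripper(0.0,40);bot.dwell(.15);p=np.array(get_tcp_pos());print("grip",get_width(),p,F())
if 0.08<get_width()<0.22:
    s=bot.move_linear([*S,75.3],velocity=20,max_force=25)
    bot.dwell(.1);print("push",s,get_tcp_pos(),F(),get_wrist_torque(),get_clock())
E
```

```text
False [ 556.23682411 -157.88593577   83.68974875] [0.2 0.  0.6]
grip 0.12523935818031257 [ 555.89036028 -157.95659101   83.84689633] [-2.2 -0.1  2.7]
push False [ 555.97989042 -158.01153439   77.20197181] [-6.9  1.4 13.9] [ 0.08007475  1.27768139 -0.02081199] 24.075
```

```bash
python3 - <<'E'
from h import *
S=np.array([556.,-157.8])
for k in (.1,.2,.4,.6,.785):
    bot.goto([*S,75.3],down(-k)); print(k,np.round(get_tcp_pos(),1),np.round(get_ft_force(),1),np.round(get_wrist_torque(),2))
bot.dwell(.15);x=np.array(get_eef_rot())[:,0];print(np.arctan2(x[1],x[0]),get_width())
claw.set_gripper(0.4,25); bot.dwell(.2)
bot.move_linear([*S,130],velocity=120)
bot.goto([625,-153,170],down(1.57)); bot.dwell(.25)
im=cams.read_camera("wrist");a=cv2.resize(im[48:168,242:402],(400,300),interpolation=cv2.INTER_CUBIC)
c,T=pose("top");t=cams.read_camera("top");cv2.imwrite("pics/top5.png",t)
b=cv2.resize(t[120:420,100:520],(400,300));cv2.imwrite("pics/w5.png",np.hstack([a,b]));print(get_clock())
E
```

```text
0.1 [ 556.1 -158.    77.2] [-5.7  0.  13.7] [0.06 1.24 0.02]
0.2 [ 556.1 -158.    77.2] [-6.3  0.4 13.4] [ 0.09  1.29 -0.02]
0.4 [ 556.2 -158.1   77.2] [-6.3  0.3 14.1] [ 0.03  1.25 -0.07]
0.6 [ 556.3 -158.1   77.2] [-4.5  0.4 14. ] [-0.08  1.27  0.04]
0.785 [ 556.4 -158.2   77.2] [-5.4 -0.  13.9] [-0.08  1.1  -0.01]
-0.7851803295896309 0.1278038302895356
29.1417
```

View pics/w5.png

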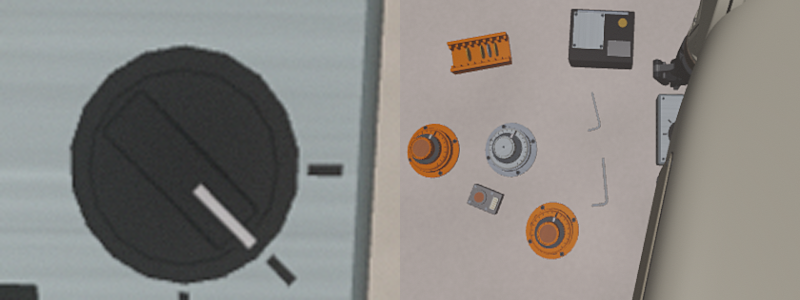

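The pointer (255,245) now points at the second dash (281,270), and the skirt is as large in the picture as before, so the selector is out. The head and the bystanders in view haven't moved.

```bash
python3 - <<'E'
from h import *
workorder.job_done();print(get_clock())
E
```

```text
the job is handed in; nothing more can be done
the job is handed in; nothing more can be done
```

I turned the gap ring to the index mark, then pushed the selector in, turned it one position clockwise and let it spring out. The job was handed in at about 29 s on the robot's clock, with no verdict reported.

- **Gap ring:** I turned it about 0.815 rad clockwise, gripped across its diameter with the fingertips about 4.5 mm above the scale ring. The wrist picture afterwards shows the line meeting the index bar. The measured error is about 0.01–0.015 rad, which is within what the measurement can resolve. The disc still looked centred in its seat, but I had no direct reading of whether either fixed ring was touched.
- **Selector:** I pushed it in about 6.65 mm at about 14 N and turned it 0.785 rad. The last picture shows it at the second dash. It looks fully out, judged only by its skirt being the same size in the picture as before.
- **Bystanders:** The coil module, both hex keys, coin cradle and acceptor lie where they were in the last top picture. The arm hid the spare head and the screwdriver, so I did not check those two again, though the arm did no work near them.
- **Disagreement:** The top and wrist cameras differed by about 3 mm on the head's position and 5–6 mm on the selector's. I used the wrist camera for both, and the side force when gripping was small (about 4–5 N on the ring, 2 N on the selector).

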